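# Hook down the router-table stop gauge and hold its arm at the red mark

### The job

On the router table, swing the stop gauge's hook fully closed onto its anchor post. Then squeeze the red lock button on the yellow grip of the sliding arm and, still gripping it, draw the arm out until its red pointer lines up with the red marker beside the scale, and keep holding it there: the arm springs back if let go, so finish while holding. Leave the marker as it is set and do not disturb the brass pin, the wooden offcut or the steel collar.

Things in the scene. Friction and masses are not known exactly. Their poses are not given: they have to be found in the camera images.
- gauge: Stop gauge, screwed down: black base plate 175 (x) by 400 mm (y), 10 thick, centred at y = +30; on it a yellow square tube 44 wide (x), y = -120 to +30, top z = 47 mm, from which an aluminium bar slides out towards this frame's +y. Origin on the table surface under the centre line of tube and bar; z up. A white scale strip (10 mm ticks along y, top z = 20) lies at x = 37 to 55, y = 75 to 220.
- hook (a joint): Flat steel hook on an upright pivot; rad, 0 = closed (hard stop: its bar lies parallel to the gauge's y against the steel anchor post at gauge x = -55, y = -16 mm, post top z = 36), grows anticlockwise seen from above as the hook swings away from the tube, up to 1.6. Friction of about 1 N at the knob; stays where left.
- hook_pivot (a point): The hook's pivot axis, at gauge x = -65, y = -110, height 16 mm.
- hook_knob (a point): Middle of the black upright knob on the hook, 70 mm from the pivot: a cylinder 18 mm in diameter from 40 to 76 mm above the table, this point 62 mm above it. The hook bar itself lies 18 to 24 mm above the table.
- extension (a joint): How far the sliding arm is drawn out, m: 0 = home (locked), up to 0.13, along the gauge's +y. A return spring pulls it home with 3 N (home) to 4.3 N (fully out). The lock only engages at home, where the arm cannot be drawn out (about 1 mm of play) unless the button is pressed in.
- slide_arm: The sliding arm: the aluminium bar with pointer and an upright yellow grip block, 26 mm (x) by 30 mm (y), 34 to 90 mm above the table. The body's origin and axes agree with the gauge's when the arm is home and move along its +y with it. The block is centred at x = 0, y = +60 in this frame.
- grip_mid (a point): Centre line of the grip block at the height of the button, 66 mm above the table (block faces 13 mm either side in the gauge's x).
- lock (a joint): Round red lock button, 18 mm wide, on the grip's +x face, level with grip_mid; m, 0 = out (7 mm proud), 0.006 = fully in (1 mm proud). Sprung, 2 to 6.3 N; free from 0.005. Squeeze the grip across x, one finger on the button, one on the opposite face. Under the button a steel lock tooth and keeper reach 27 mm from the centre line, up to 40 mm above the table: keep fingertips above.
- pointer (a point): Tip of the thin red pointer bar (3 mm wide) that sticks out of the sliding arm across the scale, 24 mm above the table; it is 30 mm ahead (gauge +y) of the grip's middle and moves with it.
- mark (a point): Inner end of the red marker clip (8 mm wide along y, 16 mm long, top z = 26) beside the scale, on its centre line; its axes are parallel to the gauge's. The pointer is lined up when it has the same gauge y. It slides with stiff friction; it is set and must stay. It is set 45 to 105 mm from the pointer's home place.
- brass_pin: Bystander: brass set-up pin standing upright, 16 mm in diameter, 45 mm tall; origin centre of its underside.
- offcut: Bystander: softwood offcut lying flat, 65 x 190 x 19 mm; origin centre of its underside.
- collar: Bystander: steel collar lying flat, 38 mm outside, 18 mm bore, 14 mm high; origin centre of its underside.

How it is judged:
On the way, in this order (a step that is already met when the one before it is completed fails the run):
1. the hook is swung closed against its post (value of joint hook below 0.07 rad), for 0.2 s.
2. the lock button is pressed in while the arm is home (value of joint lock above 0.0045 m and value of joint extension below 0.006 m and value of joint hook below 0.07 rad), for 0.1 s.
3. the arm is drawn out to the red marker, held by the fingers (y of pointer in the frame of mark between -0.004 and 0.004 m and contact force between the fingers and slide_arm above 2 N and value of joint hook below 0.07 rad), for 0.3 s.
At the end, for the whole second after the job is handed in: The hook is closed (within 0.07 rad of its stop) and the arm, held still by the fingers on its grip (more than 2 N), stays with its pointer within 4 mm of the marker's centre line (all of step 3 and velocity of joint extension between -0.01 and 0.01 m/s); the arm keeps its last pose, push and grip.
It fails at once if the red marker is pushed more than 4 mm (distance of mark from where it was at the start of the episode above 0.004 m).
It fails at once if the brass pin is moved more than 15 mm or tipped (distance of brass_pin from where it was at the start of the episode above 0.015 m or angle between brass_pin's own z axis and vertical above 0.3 rad).
It fails at once if the wooden offcut is moved more than 15 mm or tipped (distance of offcut from where it was at the start of the episode above 0.015 m or angle between offcut's own z axis and vertical above 0.3 rad).
It fails at once if the steel collar is moved more than 15 mm or tipped (distance of collar from where it was at the start of the episode above 0.015 m or angle between collar's own z axis and vertical above 0.3 rad).
It also fails if it takes over 43 s, if anything falls off the work surface, if the arm or the gripper's body presses on something with over 40 N, if the wrist force passes 120 N, or if a joint passes its speed limit or range.

### The arm

A 7-joint arm with a two-finger parallel gripper is mounted at the origin on the work surface. World frame = base frame: x ahead of the robot, y to its left, z up, the work surface at z = 0. Lengths are in m, angles in rad, forces in N, time in s.
With the tool pointing down it reaches from about 0.4 to 0.85 m from the base axis. Payload 10.4 kg.
Tool frame: the origin (TCP) lies between the finger pads; the fingertips stand ahead of it and the grasp point (between the pads) lies 5 mm behind it (manip.tip_extent is the z of the fingertips in the tool frame, in m); z points along the fingers, y is the line along which they close (so a half turn about z gives the same grasp; the last joint's range is limited). The gripper opens to 85 mm and grips with 20 to 120 N. Pads are 22 mm wide; open, the fingers measure 114 mm over their backs; the gripper's body (76 mm by 85 mm) begins 54 mm behind the grasp point. The pads swing forward as they close: fully open they stand 13 mm farther back than shut.
Start: joints at [-1.364, 0.332, -0.065, 1.46, 0.022, 1.35, -0.088], TCP at [0.142, 0.609, 0.245] pointing down, gripper open.
Joint ranges: [-2.6, 2.6], [-0.5, 2.12], [-1.47, 1.34], [0.16, 2.42], [-1.27, 4.41], [0.06, 2.06], [-2.6, 2.6]. Speed limits (rad/s): [2.22, 2.22, 2.79, 2.79, 3.14, 3.14, 3.14].

### API

Orientations are given as a unit quaternion [x, y, z, w].
In Python, from workcell import status, viewer, manip gives the robot as it stands.
- The arm moves only by the tool play_rows, never from a script. Its argument "plan" is one flat list of numbers, 7 for each row, row after row: the turn, a rotation vector about the tool's x, y, z in degrees, then the shift along the tool's x, y, z in m, then the opening, from 0 (shut) to 1 (fully open). In form: [ax, ay, az, dx, dy, dz, grip, ax, ay, az, dx, dy, dz, grip, ...]. A call has 1 to 20 rows; each row is the pose to reach, as a shift and turn from the pose commanded when the call began, along the tool's axes at that moment; what a row does not reach only later rows make up. A row lasts 1/8 s, in which the tool goes at most 62.5 mm and 10.7 degrees, less where a joint would pass 70% of its speed; a pose out of reach is approached as far as the arm can. A call with a gripper value outside its range is refused whole. The fingers move at their own pace and stop on an object; "squeeze" is the grip in N (left out, the last holds). Time passes only in rows, so rows that repeat a pose let the fingers close. It gives the time, the measured TCP pose, the force, the opening and the grip force at its end, in the units of the state.
- status.get_obs(): the state, without advancing time (a new reading comes with each control period).
- viewer.camera(name): name is "side" or "top" or "wrist"; returns the picture (420x560x3 uint8, red, green, blue); there is no depth.
- viewer.camera_model(name): a dict with "fx", "fy", "cx", "cy" (pixels), "D" ([k1, k2, p1, p2, k3] as OpenCV has them; the pictures are not rectified), "R" (3x3) and "t" (3): a world point X has camera coordinates R X + t. Camera axes: x right, y down, z forward; pixel columns grow to the right and rows downward; lengths in m; the calibration is good to about 2 mm. A picture is of the moment at which its call begins: read the wrist's pose just before it. camera_model takes no time and is no camera call; for the wrist camera it gives the pose at the moment of the call.
- manip.hand_in(): hands the job in; it is judged then, once.
The state is a dict: "clock": time; "joint_pos": joint angles; "joint_velocities": joint speeds; "tau": joint torques, N m; "position": TCP position; "ee_rot": TCP orientation; "ft_force": force on the tool from outside, world axes, zero at the start; "torque": the same for the moment, N m; "grip_width": opening from 0.0 (shut) to 1.0 (fully open); "grasp_force": force on a finger pad.
Only numpy, scipy, OpenCV 4.12 (cv2) and the standard library are available. Lean on these libraries where they do the work, as an engineer would, in place of code of your own. Each camera call takes 0.05 s, during which the arm holds its last target. There are 200 camera calls.

## Working session

There is one attempt and no reset: what is moved stays moved. The work goes in short steps, Python scripts to look and compute and a tool call to move; the robot and the scene stay as the last step left them, time stands still between calls to the robot, and variables do not carry over. Pictures are saved under pics/ and viewed, at most 10 in all, crops included, and the job is handed in when it is done.

Besides the shell and the picture viewer there is one more tool, called after "Call:" as name(argument=value, ...) on one line, values as JSON. play_rows: Moves the arm, as the interface text tells. Its arguments: {"type":"object","properties":{"plan":{"type":"array","items":{"type":"number"}},"squeeze":{"type":"number"}},"required":["plan"]}

```bash
mkdir -p pics; python3 - <<'E'
from workcell import status, viewer, manip
import cv2,numpy as np
o=status.get_obs();print({k:np.round(v,3).tolist() for k,v in o.items()},manip.tip_extent)
for n in("top","side"):
    cv2.imwrite(f"pics/{n}0.png",cv2.cvtColor(viewer.camera(n),cv2.COLOR_RGB2BGR))
    m=viewer.camera_model(n);print(n,{k:np.round(v,3).tolist() for k,v in m.items()})
E
```

```text
{'clock': 0.0, 'joint_pos': [-1.364, 0.333, -0.065, 1.461, 0.022, 1.35, -0.088], 'joint_velocities': [-0.002, 0.0, 0.001, 0.002, 0.0, 0.001, 0.0], 'tau': [-0.001, -62.546, 0.049, -39.16, 0.016, 0.01, 0.0], 'position': [0.142, 0.608, 0.244], 'ee_rot': [0.115, 0.993, -0.001, -0.0], 'ft_force': [-0.506, 0.588, -0.327], 'torque': [0.013, -0.006, -0.072], 'grasp_force': 0.0, 'grip_width': 0.999} 0.014
top {'fx': 530.295, 'fy': 530.295, 'cx': 273.593, 'cy': 207.663, 'D': [-0.089, 0.0, 0.0, 0.0, 0.0], 'R': [[-0.021, -1.0, -0.019], [-0.992, 0.023, -0.126], [0.126, 0.016, -0.992]], 't': [-0.001, 0.646, 0.789]}
side {'fx': 414.644, 'fy': 414.644, 'cx': 279.35, 'cy': 205.864, 'D': [0.008, 0.0, 0.0, 0.0, 0.0], 'R': [[0.998, -0.056, 0.012], [-0.019, -0.509, -0.86], [0.054, 0.859, -0.51]], 't': [-0.634, 0.088, 0.687]}
```

View pics/top0.png

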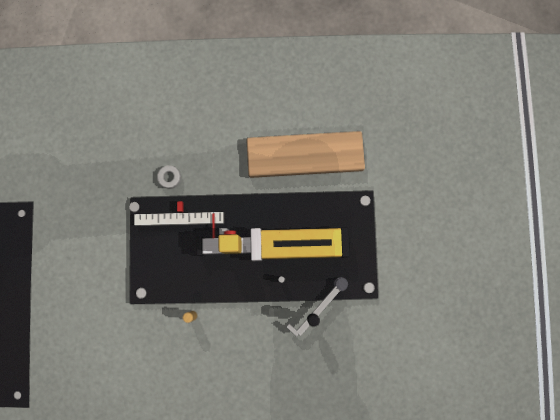

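View pics/side0.png

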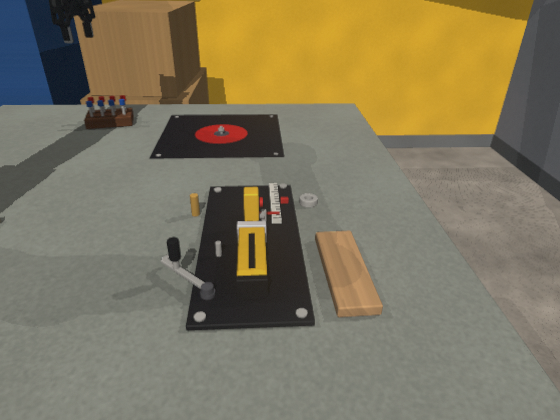

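The top view shows the gauge nearly parallel to the world axes (+y is image-left). The plate spans (131,194)-(377,303), with the hook pivot at (341,284), knob at (313,320), marker at (180,206), pointer at (213,225) and grip at (229,243). The bystanders are the pin at (188,317), collar at (169,177) and offcut above the plate. The side view agrees.

```bash
cat > h.py <<'E'
import cv2,numpy as np
from workcell import status,viewer,manip
from scipy.spatial.transform import Rotation as Ro
def cast(m,uv,z):
    K=np.array([[m['fx'],0,m['cx']],[0,m['fy'],m['cy']],[0,0,1]])
    p=cv2.undistortPoints(np.float64(uv).reshape(-1,1,2),K,np.array(m['D'])).reshape(-1,2)
    R=np.array(m['R']);t=np.array(m['t']);c=-R.T@t
    d=np.c_[p,np.ones(len(p))]@R
    return c+d*((z-c[2])/d[:,2])[:,None]
def blobs(mask,amin=15):
    n,l,s,c=cv2.connectedComponentsWithStats(mask.astype(np.uint8))
    return [(c[i],s[i]) for i in range(1,n) if s[i][4]>=amin]
E
python3 - <<'E'
from h import *
im=cv2.imread("pics/top0.png");m=viewer.camera_model("top")
hsv=cv2.cvtColor(im,cv2.COLOR_BGR2HSV);H,S,V=cv2.split(hsv)
dark=(V<45).astype(np.uint8);dark[:,:100]=0
dark=cv2.morphologyEx(dark,cv2.MORPH_OPEN,np.ones((7,7)))
cs,_=cv2.findContours(dark,0,1);c=max(cs,key=cv2.contourArea)
box=cv2.boxPoints(cv2.minAreaRect(c));w=cast(m,box,.01)
print(box.round(1).tolist(),w.round(4).tolist(),np.linalg.norm(w-np.roll(w,1,0),axis=1))
def show(n,mask,z):
    for c,s in blobs(mask): print(n,c.round(1),s,cast(m,c,z).round(4).tolist())
sel=np.zeros_like(V);sel[185:340,120:390]=1
show('red',((H<8)|(H>172))&(S>150)&(V>70)&(sel>0),.025)
show('yel',(H>20)&(H<32)&(S>150)&(V>120)&(sel>0),.047)
print('pivot,knob',cast(m,[[341,284],[313.5,320]],.024)[0],cast(m,[[313.5,320]],.076))
print('pin,post',cast(m,[[188,316]],.045),cast(m,[[281.5,279.5]],.036))
print('screws',cast(m,[[134.5,207],[365.5,201],[369.5,287.5],[141,293.5]],.012).round(4).tolist())
E
```

```text
[[128.0, 197.1999969482422], [374.0, 191.0], [376.6000061035156, 298.5], [130.6999969482422, 304.6000061035156]] [[0.6727, 0.2242, 0.01], [0.6731, -0.1796, 0.01], [0.5, -0.1765, 0.01], [0.4977, 0.2181, 0.01]] [0.17513881 0.40375777 0.17321073 0.39457604]
red [179.6 206.1] [177 201   7  11  64] [[0.6538, 0.1353, 0.025]]
red [213.2 226.8] [212 214   3  24  39] [[0.6193, 0.0813, 0.025]]
red [230.4 231.9] [225 230  11   4  34] [[0.6106, 0.0539, 0.025]]
yel [297.6 243.1] [ 262  228   80   30 1592] [[0.5891, -0.0518, 0.047]]
yel [229.3 243.1] [219 235  22  18 324] [[0.5913, 0.0536, 0.047]]
pivot,knob [ 0.52458259 -0.11890458  0.024     ] [[ 0.47415899 -0.07135657  0.076     ]]
pin,post [[0.48105208 0.1186953  0.045     ]] [[ 0.53383877 -0.02569523  0.036     ]]
screws [[0.6559, 0.2125, 0.012], [0.6568, -0.1647, 0.012], [0.5177, -0.1654, 0.012], [0.5154, 0.2007, 0.012]]
```

Call:
play_rows(plan=[0,0,38,-0.18,-0.09,0.03,0,0,0,77,-0.359,-0.181,0.05,0,0,0,77,-0.359,-0.181,0.05,0,0,0,77,-0.359,-0.181,0.05,0,0,0,77,-0.359,-0.181,0.05,0,0,0,77,-0.359,-0.181,0.05,0,0,0,77,-0.359,-0.181,0.05,0,0,0,77,-0.359,-0.181,0.05,0,0,0,77,-0.359,-0.181,0.05,0,0,0,77,-0.433,-0.584,0.095,0,0,0,77,-0.433,-0.584,0.095,0,0,0,77,-0.433,-0.584,0.095,0,0,0,77,-0.433,-0.584,0.095,0,0,0,77,-0.433,-0.584,0.095,0,0,0,77,-0.433,-0.584,0.095,0,0,0,77,-0.433,-0.584,0.095,0,0,0,77,-0.433,-0.584,0.095,0,0,0,77,-0.433,-0.584,0.095,0,0,0,77,-0.433,-0.584,0.095,0])

```text
clock: 2.48
position: [0.4312, -0.0571, 0.1504]
ee_rot: [0.707, 0.707, 0.0, 0.0]
ft_force: [-0.7, -0.4, 0.7]
grip_width: 0.0
grasp_force: 0.0
```

Call:
play_rows(plan=[0,0,0,-0.006,0,0.045,0,0,0,0,-0.006,0,0.088,0,0,0,0,-0.006,0,0.088,0,0,0,0,-0.006,0.008,0.088,0,0,0,0,-0.005,0.016,0.088,0,0,0,0,-0.003,0.024,0.088,0,0,0,0,-0.001,0.03,0.088,0,0,0,0,0.001,0.036,0.088,0,0,0,0,0.003,0.042,0.088,0,0,0,0,0.004,0.048,0.088,0,0,0,0,0.005,0.054,0.088,0,0,0,0,0.005,0.058,0.088,0,0,0,0,0.006,0.062,0.088,0,0,0,0,0.006,0.062,0.088,0])

```text
clock: 4.22
position: [0.4928, -0.0404, 0.0627]
ee_rot: [0.704, 0.71, 0.003, -0.006]
ft_force: [-10.0, 44.6, 7.9]
grip_width: -0.001
grasp_force: 17.7
```

```bash
python3 - <<'E'
from h import *
for n in("top","side"):
    im=cv2.cvtColor(viewer.camera(n),cv2.COLOR_RGB2BGR)
    cv2.imwrite(f"pics/{n}1.png",im)
a=cv2.imread("pics/side1.png")[180:340,140:380]
cv2.imwrite("pics/c1.png",cv2.resize(a,None,fx=3,fy=3))
E
```

```text
(no output)
```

View pics/c1.png

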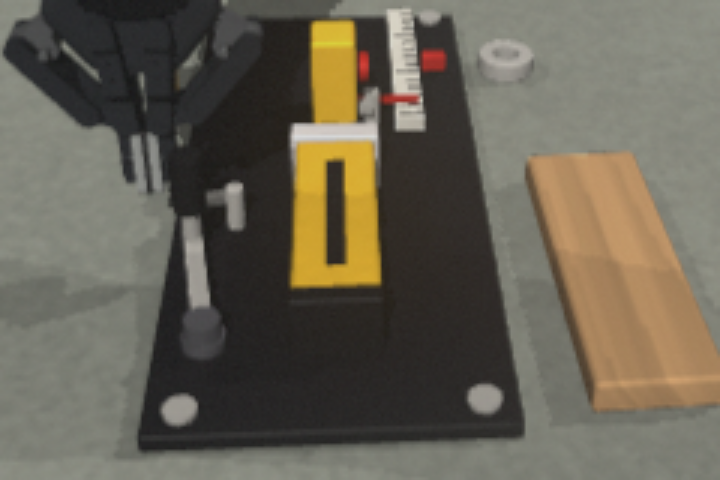

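The fingers slipped onto the knob's +y side and are wedged there (44 N along y). I'll back off and measure the hook angle.

Call:
play_rows(plan=[0,0,0,0.012,-0.005,0,0,0,0,0,0.015,-0.015,0,0,0,0,0,0.015,-0.05,0,0,0,0,0,0.015,-0.05,0,0])

```text
clock: 4.82
position: [0.4411, -0.0384, 0.0623]
ee_rot: [0.709, 0.706, 0.0, -0.001]
ft_force: [-0.2, -0.7, 0.3]
grip_width: -0.004
grasp_force: 0.0
```

```bash
python3 - <<'E'
from h import *
for n in("top","side"):
    im=cv2.cvtColor(viewer.camera(n),cv2.COLOR_RGB2BGR)
    cv2.imwrite(f"pics/{n}2.png",im)
a=cv2.imread("pics/side2.png")[180:340,140:300]
b=cv2.imread("pics/top2.png")[200:360,240:400]
cv2.imwrite("pics/c2.png",cv2.resize(np.hstack([a,b]),None,fx=2.5,fy=2.5))
E
```

```text
(no output)
```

View pics/c2.png

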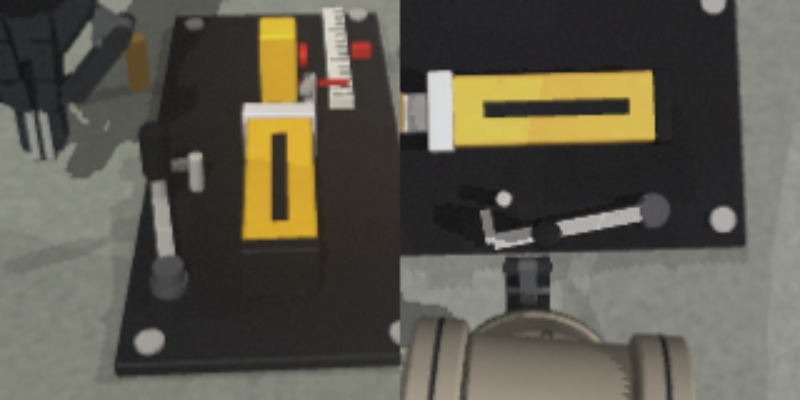

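Retreated cleanly. The hook is about 11° open, with the knob at top pixel (299,293), roughly x 0.511, y -0.051. I'll push again, centred on the knob.

Call:
play_rows(plan=[0,0,0,-0.015,0,0,0,0,0,0,-0.015,0.02,0,0,0,0,0,-0.015,0.036,0,0,0,0,0,-0.015,0.042,0,0,0,0,0,-0.014,0.048,0,0,0,0,0,-0.014,0.052,0,0,0,0,0,-0.014,0.056,0,0,0,0,0,-0.014,0.058,0,0,0,0,0,-0.014,0.058,0,0])

```text
clock: 6.05
position: [0.5007, -0.0518, 0.0622]
ee_rot: [0.708, 0.706, -0.0, -0.0]
ft_force: [-2.7, 2.3, 1.6]
grip_width: -0.001
grasp_force: 1.3
```

Call:
play_rows(plan=[0,0,0,0,0.002,0,0,0,0,0,0,0.004,0,0,0,0,0,0,0.004,0,0])

```text
clock: 6.42
position: [0.5012, -0.0517, 0.0616]
ee_rot: [0.708, 0.706, -0.002, -0.003]
ft_force: [-21.4, 2.2, 16.1]
grip_width: -0.004
grasp_force: 10.7
```

```bash
python3 - <<'E'
from h import *
im=cv2.cvtColor(viewer.camera("top"),cv2.COLOR_RGB2BGR)
cv2.imwrite("pics/top3.png",im)
cv2.imwrite("pics/c3.png",cv2.resize(im[200:360,240:400],None,fx=3.5,fy=3.5))
E
```

```text
(no output)
```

View pics/c3.png

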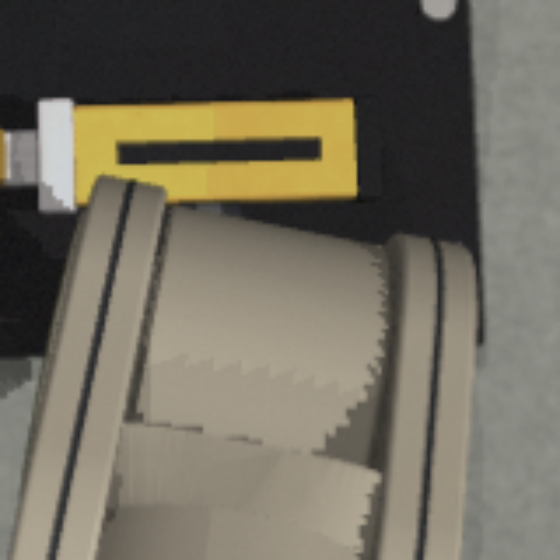

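The force rose to 21 N against the stop, though the arm hides the hook in this view. I'll retreat, move above the grip and check from there.

Call:
play_rows(plan=[0,0,0,0,-0.003,0,0,0,0,0,0,-0.025,0,0,0,0,0,0,-0.025,-0.05,0,0,0,0,0,-0.025,-0.088,0,0,0,0,0.05,0.04,-0.088,1,0,0,0,0.103,0.084,-0.088,1,0,0,0,0.103,0.084,-0.088,1,0,0,0,0.103,0.084,-0.088,1,0,0,0,0.103,0.084,-0.088,1])

```text
clock: 7.6
position: [0.589, 0.0496, 0.1503]
ee_rot: [0.709, 0.706, -0.0, 0.0]
ft_force: [0.2, -0.7, 0.5]
grip_width: 0.997
grasp_force: 0.0
```

```bash
python3 - <<'E'
from h import *
m=viewer.camera_model("wrist")
w=cv2.cvtColor(viewer.camera("wrist"),cv2.COLOR_RGB2BGR);s=cv2.cvtColor(viewer.camera("side"),cv2.COLOR_RGB2BGR)
cv2.imwrite("pics/w4.png",w);cv2.imwrite("pics/s4.png",s)
a=cv2.resize(s[160:320,160:280],(315,420))
cv2.imwrite("pics/c4.png",cv2.resize(np.hstack([w,a]),None,fx=.9,fy=.9))
np.save("w4.npy",m,allow_pickle=True);print(status.get_obs()['position'],manip.tip_extent,-np.array(m['R']).T@m['t'])
E
```

```text
[0.5888605  0.04947644 0.15053108] 0.014 [0.58879356 0.11579232 0.27935204]
```

View pics/c4.png

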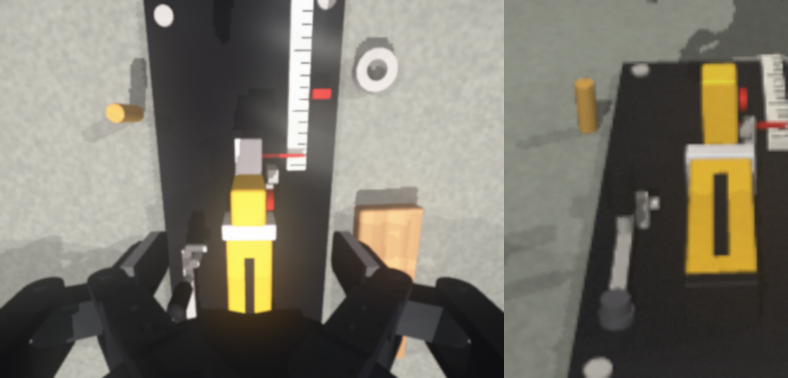

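In the wrist view the hook bar looks parallel to the tube. The pointer is at about (320,172) full-size and the marker at (357,104). I'll put numbers on both.

```bash
python3 - <<'E'
from h import *
m=np.load("w4.npy",allow_pickle=True).item();w=cv2.imread("pics/w4.png")
H,S,V=cv2.split(cv2.cvtColor(w,cv2.COLOR_BGR2HSV))
for c,s in blobs(((H<8)|(H>172))&(S>130)&(V>70)): print('red',c.round(1),s,cast(m,c,.025).round(4).tolist())
y=((H>20)&(H<32)&(S>150)&(V>90))
ys=np.r_[208:244];c=[np.nonzero(y[r,200:320])[0].mean()+200 for r in ys[:30]]
print('grip top?',[(c[0]-.5).round(1) for c in [blobs(y)[0]]])
for r in (200,210,220,230): 
    q=np.nonzero(y[r,200:330])[0]+200; print(r,cast(m,[[q[0],r],[q[-1],r]],.09)[:,0].round(4))
s=cv2.imread("pics/s4.png");ms=viewer.camera_model("side")
g=s[160:320,160:280];H,S,V=cv2.split(cv2.cvtColor(g,cv2.COLOR_BGR2HSV))
P=[]
for r in range(94,124):
    q=np.nonzero((V[r,36:56]>85))[0]+36
    if len(q): P.append([160+q.mean(),160+r])
P=np.array(P);X=cast(ms,P,.024);f=np.polyfit(X[:,1],X[:,0],1);print('hook bar slope',f[0],np.polyval(f,-.119),len(P),X[[0,-1]].round(4).tolist())
# tube left edge as reference, z=.047
Y=[]
for r in range(92,112):
    q=np.nonzero((V[r]>110)&(S[r]>150))[0]
    if len(q): Y.append([160+(q.min()+q.max())/2,160+r])
T=cast(ms,Y,.047);print('tube axis slope',np.polyfit(T[:,1],T[:,0],1)[0],T[:,0].mean())
E
```

```text
red [357.  103.9] [347  99  21  11 226] [[0.6521, 0.1346, 0.025]]
red [318.7 172.4] [309 171  27   4  60] [[0.6234, 0.0803, 0.025]]
red [299.3 172.5] [293 172  14   2  27] [[0.6071, 0.0803, 0.025]]
red [300.2 222.8] [296 212   9  22 172] [[0.6085, 0.036, 0.025]]
grip top? [array([273.4, 221.5])]<stdin>:6: RuntimeWarning: Mean of empty slice.
  ret = ret.dtype.type(ret / rcount)
Traceback (most recent call last):
IndexError: index 0 is out of bounds for axis 0 with size 0
```

```bash
python3 - <<'E'
from h import *
s=cv2.imread("pics/s4.png");ms=viewer.camera_model("side")
g=s[160:320,160:280];H,S,V=cv2.split(cv2.cvtColor(g,cv2.COLOR_BGR2HSV))
P=[]
for r in range(94,124):
    q=np.nonzero((V[r,36:56]>85))[0]+36
    if len(q): P.append([160+q.mean(),160+r])
P=np.array(P);print(P[::5].round(1).tolist());X=cast(ms,P,.024);f=np.polyfit(X[:,1],X[:,0],1);print('hook bar slope',f[0],len(P),X[[0,-1]].round(4).tolist())
Y=[]
for r in range(72,100):
    q=np.nonzero((V[r,60:]>110)&(S[r,60:]>150))[0]+60
    if len(q): Y.append([160+(q.min()+q.max())/2,160+r])
T=cast(ms,Y,.047);print('tube axis slope',np.polyfit(T[:,1],T[:,0],1)[0],T[:,0].mean())
w=cv2.imread("pics/w4.png");print(w[200:250:12,250:300:5].max(2))
m=np.load("w4.npy",allow_pickle=True).item()
H,S,V=cv2.split(cv2.cvtColor(w,cv2.COLOR_BGR2HSV))
print([(c.round(1).tolist(),s.tolist(),cast(m,c,.09).round(4).tolist()) for c,s in blobs((H>18)&(H<34)&(S>150)&(V>90),100)])
E
```

```text
[[207.8, 254.0], [208.4, 259.0], [208.2, 264.0], [209.0, 269.0], [208.5, 274.0], [208.0, 279.0]]
hook bar slope -0.10614679286032333 29 [[0.5168, -0.0395, 0.024], [0.5233, -0.1074, 0.024]]
tube axis slope -0.005580624640839503 0.5875238097911257
[[ 71  72 127 143 144 145 146 146 149  80]
 [ 77  96 234 238 239 240 240 240 240 156]
 [ 83 116 252 252 252 252 252 252 252 197]
 [103 132 252 252 252 252 252 252 252 187]
 [145 152 252 252 253 253 253 253 252 194]]
[([272.8, 215.1], [256, 196, 40, 53, 913], [[0.5856, 0.0617, 0.09]]), ([277.6, 314.9], [251, 269, 52, 80, 2569], [[0.5884, -0.0123, 0.09]])]
```

```bash
python3 - <<'E'
from h import *
s=cv2.imread("pics/s4.png");ms=viewer.camera_model("side")
V=s.max(2)
P=[]
for r in range(254,280):
    q=np.nonzero(V[r,200:225]>95)[0]+200
    print(r,q.min() if len(q) else 0,q.max() if len(q) else 0,end='; ')
    if len(q) and r<278: P.append([q.mean(),r])
X=cast(ms,P,.024);print('\nslope',np.polyfit(X[:,1],X[:,0],1),X[[0,-1]].round(4).tolist())
print(V[255:285:4,198:226])
E
```

```text
254 208 220; 255 208 220; 256 208 219; 257 208 213; 258 208 213; 259 208 213; 260 208 213; 261 208 213; 262 208 213; 263 207 213; 264 207 213; 265 207 213; 266 207 212; 267 207 212; 268 207 212; 269 207 212; 270 206 212; 271 206 212; 272 206 212; 273 206 212; 274 206 211; 275 206 211; 276 206 211; 277 206 211; 278 205 211; 279 205 211; 
slope [0.02748189 0.52484013] [[0.5257, -0.0398, 0.024], [0.523, -0.0962, 0.024]]
[[ 54  41  40  38  40  39  36  39  41  70 132 144 147 140 129 111  84  45
   63  99 147 139 127  72  43  41  39  41]
 [ 41  39  39  38  39  39  40  40  39  69 136 152 154 154 154 146  67  34
   36  39  40  43  40  43  38  39  44  40]
 [ 40  39  37  37  39  36  37  36  46  97 161 159 159 160 157 131  41  32
   36  41  41  39  39  38  39  38  41  38]
 [ 34  36  36  36  37  39  37  35  87 167 160 159 159 161 152  72  33  36
   38  40  38  38  36  38  41  40  41  41]
 [ 37  37  37  34  38  36  36  56 115 161 161 158 160 160 144  47  34  36
   39  38  41  37  37  40  41  39  38  38]
 [ 34  36  35  37  36  35  40  87 164 160 160 159 160 153  78  31  34  38
   36  37  38  38  39  39  40  40  39  39]
 [ 36  36  34  37  36  34  66 128 161 160 159 159 162 147  45  33  39  36
   37  38  39  36  39  38  39  38  38  39]
 [ 36  33  37  39  54  69  74  80  79  78  80  80  80  77  54  31  34  32
   39  38  37  37  39  37  38  40  40  36]]
```

The hook bar slope is about 0.02 relative to the tube, so it's closed. Next I'll descend on the grip and squeeze.

Call:
play_rows(plan=[0,0,0,0,0,0.03,1,0,0,0,0,0,0.06,1,0,0,0,0,0,0.09,1,0,0,0,0,0,0.09,1,0,0,0,0,0,0.09,0,0,0,0,0,0,0.09,0,0,0,0,0,0,0.09,0,0,0,0,0,0,0.09,0,0,0,0,0,0,0.09,0,0,0,0,0,0,0.09,0,0,0,0,0,0,0.09,0,0,0,0,0,0,0.09,0], squeeze=35)

```text
clock: 9.2
position: [0.5881, 0.051, 0.0614]
ee_rot: [0.708, 0.706, -0.001, -0.001]
ft_force: [-12.7, 0.4, 17.0]
grip_width: 0.302
grasp_force: 35.2
```

Call:
play_rows(plan=[0,0,0,0.004,-0.001,-0.001,0,0,0,0,0.01,-0.001,-0.001,0,0,0,0,0.016,-0.001,-0.001,0,0,0,0,0.022,-0.001,-0.001,0,0,0,0,0.028,-0.001,-0.001,0,0,0,0,0.034,-0.001,-0.001,0,0,0,0,0.04,-0.001,-0.001,0,0,0,0,0.045,-0.001,-0.001,0,0,0,0,0.05,-0.001,-0.001,0,0,0,0,0.054,-0.001,-0.001,0,0,0,0,0.054,-0.001,-0.001,0,0,0,0,0.054,-0.001,-0.001,0])

```text
clock: 10.7
position: [0.5878, 0.1052, 0.0615]
ee_rot: [0.708, 0.706, -0.001, -0.001]
ft_force: [-5.5, -3.1, 5.0]
grip_width: 0.296
grasp_force: 36.6
```

```bash
python3 - <<'E'
from h import *
for n in("wrist","top","side"):
    m=viewer.camera_model(n);w=cv2.cvtColor(viewer.camera(n),cv2.COLOR_RGB2BGR);cv2.imwrite(f"pics/{n}5.png",w)
    H,S,V=cv2.split(cv2.cvtColor(w,cv2.COLOR_BGR2HSV))
    for c,s in blobs(((H<8)|(H>172))&(S>130)&(V>60)): print(n,c.round(1),s,cast(m,c,.025).round(4).tolist())
w=cv2.imread("pics/wrist5.png");s=cv2.imread("pics/side5.png")
cv2.imwrite("pics/c5.png",cv2.resize(np.hstack([w,cv2.resize(s[160:320,200:320],(315,420))]),None,fx=.9,fy=.9))
o=status.get_obs();print(o['position'],o['ft_force'],o['grasp_force'])
E
```

```text
wrist [394.1 197.3] [380 191  29  13 340] [[0.6526, 0.1343, 0.025]]
wrist [332.  197.7] [301 195  69   6 290] [[0.6179, 0.1342, 0.025]]
side [122.2  96.8] [120  95   6   5  19] [[0.1459, 0.8548, 0.025]]
side [90.6 99. ] [88 97  6  6 26] [[0.0494, 0.8292, 0.025]]
side [101.3  97.9] [99 96  6  6 23] [[0.0802, 0.8426, 0.025]]
side [112.   97.4] [109  96   6   5  21] [[0.1138, 0.848, 0.025]]
side [211.1 134.2] [195 124  33  20 448] [[0.4772, 0.494, 0.025]]
side [267.8 198.2] [260 197  18   4  44] [[0.6191, 0.1372, 0.025]]
side [283.8 199.7] [280 196   9   8  64] [[0.6508, 0.1302, 0.025]]
[0.58779419 0.10509607 0.06144513] [-5.7682442  -2.6898502   4.47876557] 36.58363714814186
```

View pics/c5.png

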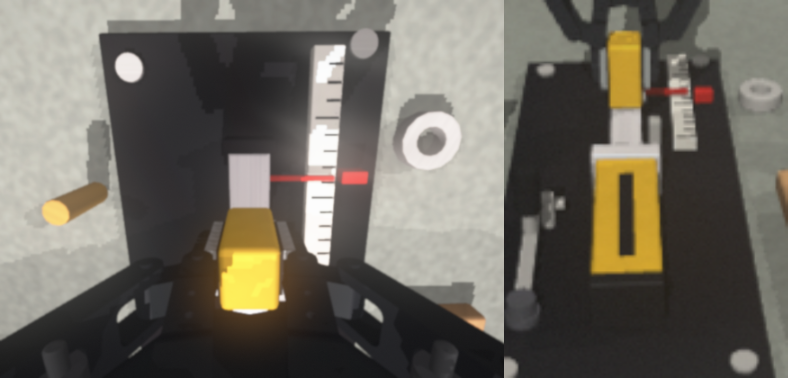

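The wrist view shows the pointer (row 197.7) level with the marker (row 197.3), well within tolerance. The hook is still closed and the bystanders haven't moved. I'll hold briefly and hand in.

Call:
play_rows(plan=[0,0,0,0,0,0,0,0,0,0,0,0,0,0,0,0,0,0,0,0,0,0,0,0,0,0,0,0])

```text
clock: 11.35
position: [0.5878, 0.1051, 0.0614]
ee_rot: [0.708, 0.706, -0.001, -0.001]
ft_force: [-5.7, -3.1, 5.0]
grip_width: 0.304
grasp_force: 36.6
```

```bash
python3 -c "
from workcell import status,manip
o=status.get_obs();print(o['position'],o['grasp_force']);print(manip.hand_in())"
```

```text
[0.58777842 0.10510638 0.06142271] 36.585344821214676
the job is handed in; nothing more can be done
None
```

I handed the job in at about 11 s with the hook closed and the arm held at the red marker: the pointer measured within about 1 mm of it and the grip force was 37 N. My first push on the hook slipped off the knob and loaded the wrist to about 45 N before I backed off. The hand-in returned no verdict.

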